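# Check a lab equipment frame for squareness with a slide rule

### The arm

A 7-joint arm with a two-finger parallel gripper is mounted at the origin on the work surface. World frame = base frame: x ahead of the robot, y to its left, z up, the work surface at z = 0. Lengths are in m, angles in rad, forces in N, time in s.
With the tool pointing down it reaches from about 0.4 to 0.85 m from the base axis. Payload 10.4 kg.
Tool frame: the origin (TCP) lies on the centre line of the jaws, within the pads' length; the fingertips stand r.tip_extent ahead of it and the grasp point (between the pads) lies 3 mm ahead of it (r.tip_extent is the distance from the TCP to the fingertips, in m); z points along the fingers, y is the direction in which the jaws open and shut (so a half turn about z gives the same grasp; the last joint's range is limited). The gripper opens to 87 mm and grips with 3 to 60 N. Pads are 19 mm wide; open, the fingers measure 117 mm over their backs; the gripper's body (75 mm by 190 mm) begins 51 mm behind the grasp point.
Start: joints at [1.137, 0.332, -0.065, 1.46, 0.022, 1.35, -0.088], TCP at [0.25, -0.573, 0.208] pointing down, gripper open.
Joint ranges: [-2.6, 2.6], [-0.5, 2.12], [-1.47, 1.34], [0.16, 2.42], [-1.27, 4.41], [0.06, 2.06], [-2.6, 2.6]. Speed limits (rad/s): [2.22, 2.22, 2.79, 2.79, 3.14, 3.14, 3.14].

### API

Orientations are given as a unit quaternion [x, y, z, w].
In Python, from bench import r gives the robot as it stands. The module is installed in compiled form; this text tells all that it offers.
- The arm moves only by the shell command python3 -m jog 'ROWS' [FORCE]. ROWS is JSON, a list of rows, each a list of 5 numbers: the shift along the tool's x, y, z in cm, then the turn about the tool's z in rad, then the closure, from 0 (fully open) to 1 (shut). A call has exactly 10 rows; each row shifts and turns the pose as measured when the row begins, along the tool's axes as they then stand; what a row does not reach is not made up. A row lasts 1/10 s, in which the tool goes at most 50 mm and 8.59 degrees, less where a joint would pass 70% of its speed; a pose out of reach is approached as far as the arm can. A call with a gripper value outside its range is refused whole. The fingers move at their own pace and stop on an object; FORCE is the grip in N (left out, the last holds). Time passes only in rows, so rows that do not move let the fingers close, or fill a call up. It gives the time, the measured TCP pose, the force and the opening at its end, in the units of the state.
- r.read_state(): the state, without advancing time (a new reading comes with each control period).
- r.camera(name): name is "side" or "top"; returns a dict with "pixels" (400x640x3 uint8, red, green, blue), "fx", "fy", "cx", "cy" (pixels), "camera_from_world" (4x4, takes a point from world to camera coordinates). Camera axes: x right, y up, looking along -z (the intrinsics and any distortion apply to the point x, -y, -z); pixel columns grow to the right and rows downward; lengths in m; the calibration is good to about 2 mm. A picture is of the moment at which its call begins. There is no depth.
- r.close_job(): hands the job in, once; it reports no verdict.
The state is a dict: "time": time; "joint_positions": joint angles; "joint_vel": joint speeds; "joint_torque": joint torques, N m; "ee_pos": TCP position; "eef_rot": TCP orientation; "ft_force": force on the tool from outside, world axes, zero at the start; "torque": the same for the moment, N m; "width": finger opening in m.
Only numpy, scipy, OpenCV 4.12 (cv2) and the standard library are available. Lean on these libraries where they do the work, as an engineer would, in place of code of your own. Each camera call takes 0.05 s, during which the arm holds its last target. There are 200 camera calls.

### The job

Check the aluminium frame for squareness with the slide rule: for each of its two diagonals, drop the rule's brass eye over a blue stud and draw the orange knob out until the jaw presses lightly against the steel stud diagonally opposite, hold it there a moment, and compare the readings. Then leave the rule lying on the frame across the longer diagonal, its eye over the blue stud and still set to that length, and let go. Touch the studs gently, since the frame springs out of shape if the jaw is forced, and leave the mug, jar and wrench where they are.

Things in the scene. Friction and masses are not known exactly. Their poses are not given: they have to be found in the camera images.
- frame: flat 180 x 180 mm frame of 20 mm aluminium rails, fixed to the bench, dark steel corner plates on top (top face 24 mm above the bench), an upright stud on each: 2 blue near, 2 steel far, at the corners of a nominal 160 mm square. Origin: that square's centre, at bench height; x to the far rail, y left. Only the near half is true to this pose: the far rail has slipped 4 to 8 mm along y, either way
- blue_left (a point): foot of the near left blue stud, on its axis, at the corner plate's top face. Each stud is 10 mm in diameter and 21 mm tall, its top 4 mm pointed. Its diagonal leads to the steel stud at the far right
- blue_right (a point): the same for the near right blue stud; its diagonal leads to the steel stud at the far left
- square_left (a point): spot on the far left corner plate where the steel stud would stand if the frame were square, 24 mm above the bench. The real stud stands 4 to 8 mm to the left or right of it, which is not reported and is what the rule shows: one diagonal is 3 to 6 mm longer than the 226.3 mm of a square frame, the other about as much shorter
- square_right (a point): the same for the far right steel stud, which is shifted by the same amount and the same way as the far left one
- eye (a point): centre of the brass ring at the near end of the slide rule (wooden beam 18 mm wide, 8 mm thick, lying flat; about 0.24 kg in all): hole 14 mm, outside 28 mm, 8 mm thick; this point is 4 mm above the rule's underside. A stud has 2 mm play all round in it, so the eye seats only when drawn, without pressing down, against the stud
- knob (a point): centre of the orange knob on the sliding cursor, the place to hold, 36 mm above the rule's underside: 30 mm along the rule, 14 mm across, 44 mm tall. x: along the rule from eye to jaw; z up. It is 129.3 mm + the slide reading from the eye's centre. The rule can be lifted and carried by it. With the eye on a stud, drawing it away extends the rule, pushing it back (after 4 mm of play) shortens it
- jaw: jaw at the front of the cursor: dark steel plate 30 mm wide across the rule, 3 to 24 mm above the rule's underside. Origin: middle of its flat contact face, at the level of the underside, 60 mm ahead of the knob's centre; x points out of the face, away from the eye
- slide (a joint): reading of the rule in m, 0 (fully in) to 0.050 (fully out), growing as the jaw moves away from the eye. It slides stiffly (about 4 N) and stays where left. With the eye drawn against a blue stud and the jaw on the opposite steel stud it would read 0.030 if the frame were square; more on the longer diagonal, less on the shorter. Below 0.018 it can be lowered between the studs
- mug: red mug, 80 mm wide, 95 mm tall, handle on its y side; origin at the centre of its underside. Not to be moved
- flask: amber jar, 60 mm wide, 130 mm tall; origin at the centre of its underside. Not to be moved
- wrench: steel wrench 160 mm long lying on the bench along its own x; not to be moved
Things that resemble listed ones, but are neither listed nor needed, are in the scene too. Of the things like the part that bears eye, leave any that is red; of the rest the smaller one is meant.

How it is judged:
By the outcome, as a careful person would: the job done as asked, in the order asked, and still so for the second after the job is handed in, with the robot touching nothing.
It also fails if it takes over 72 s, if anything falls off the work surface, if the arm or the gripper's body presses on something with over 40 N, if the wrist force passes 120 N, or if a joint passes its speed limit or range.

## Working session

There is one attempt and no reset: what is moved stays moved. The work goes in short steps, Python scripts to look and compute and a shell command to move; the robot and the scene stay as the last step left them, time stands still between calls to the robot, and variables do not carry over. Pictures are saved under pics/ and viewed, about 8 in all and at most 12, crops included, and the job is handed in when it is done.

```bash
mkdir -p pics; cat > h.py <<'E'
from bench import r
import numpy as np, cv2
def snap(n,f):
    c=r.camera(n); cv2.imwrite(f,c["pixels"][:,:,::-1]); np.save(f[:-4]+".npy",c,allow_pickle=True); return c
def ray(c,u,v):
    T=np.array(c["camera_from_world"]); R=T[:3,:3]; o=-R.T@T[:3,3]
    d=R.T@np.array([(u-c["cx"])/c["fx"],-(v-c["cy"])/c["fy"],-1]); return o,d
def onz(c,u,v,z):
    o,d=ray(c,u,v); return o+d*(z-o[2])/d[2]
def proj(c,p):
    q=np.array(c["camera_from_world"])@np.r_[p,1]; return np.array([c["cx"]+c["fx"]*q[0]/-q[2], c["cy"]-c["fy"]*q[1]/-q[2]])
E
python3 - <<'E'
from h import *
for n in("top","side"):
    c=snap(n,f"pics/{n}0.png"); o,d=ray(c,320,200); print(n,{k:v for k,v in c.items() if k not in("pixels","camera_from_world")},o,d)
s=r.read_state();print(s,r.tip_extent)
E
```

```text
top {'fx': 444.1851196648493, 'fy': 444.1851196648493, 'cx': 321.5398287987281, 'cy': 207.07199435729163} [ 0.41513881 -0.05215381  1.09561177] [ 0.11535682 -0.00743156 -0.99342996]
side {'fx': 376.4467630750891, 'fy': 376.4467630750891, 'cx': 325.1270801632781, 'cy': 201.56789992064174} [0.47019387 0.51901055 0.64688407] [ 0.05706099 -0.69234602 -0.71944693]
{'time': 0.1, 'joint_positions': array([ 1.137381  ,  0.33282653, -0.06472176,  1.46083401,  0.02160201,
        1.34991112, -0.08849122]), 'joint_vel': array([-0.00019247, -0.00059078, -0.00065889, -0.00170641, -0.00132793,
        0.00074918, -0.00063828]), 'joint_torque': array([ 1.64858458e-03, -6.24547577e+01,  2.49470113e-02, -3.90716171e+01,
       -6.14047539e-02,  3.65363248e-02,  1.69072530e-05]), 'ee_pos': array([ 0.24946149, -0.57266286,  0.20683356]), 'eef_rot': array([ 9.78972768e-01,  2.03989971e-01, -1.56291059e-04, -6.22357094e-04]), 'ft_force': array([ 0.13727063,  0.52208197, -0.36473291]), 'torque': array([-0.02158445,  0.02197953,  0.01970247]), 'width': 0.08681226216166253} 0.022
```

View pics/top0.png

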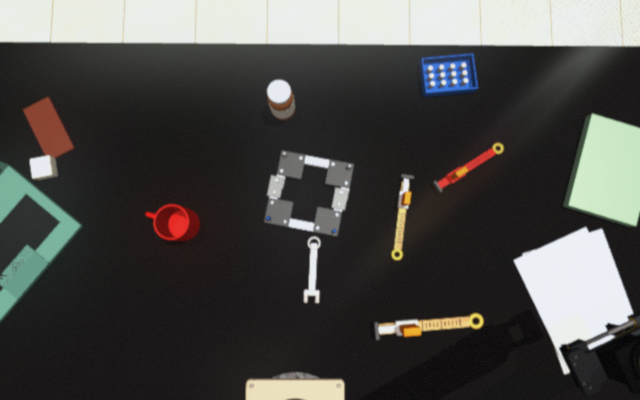

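View pics/side0.png

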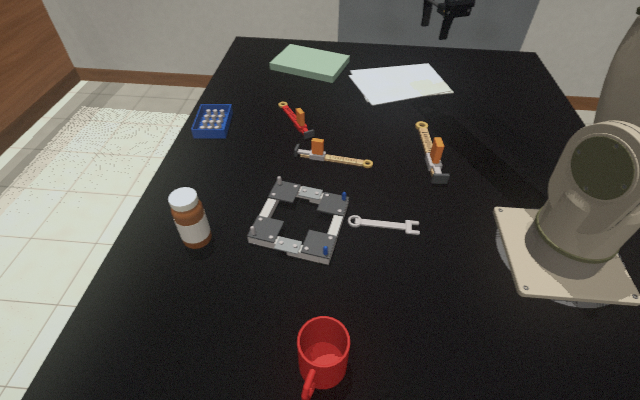

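Three rules: red at top(470,167), to be left alone; wooden at (402,218); and a larger wooden one at (430,326). The smaller wooden one, (402,218), fits the description. I'll enlarge to confirm it and measure.

```bash
python3 - <<'E'
from h import *
t=np.load("pics/top0.npy",allow_pickle=True).item(); s=np.load("pics/side0.npy",allow_pickle=True).item()
T=t["pixels"][:,:,::-1];S=s["pixels"][:,:,::-1]
a=cv2.resize(T[145:265,255:435],None,fx=4.4,fy=4.4,interpolation=cv2.INTER_CUBIC)
cv2.imwrite("pics/c1.png",a[:600,:800])
b=cv2.resize(S[135:270,240:390],None,fx=4.4,fy=4.4,interpolation=cv2.INTER_CUBIC); cv2.imwrite("pics/c2.png",b)
print("lens", np.linalg.norm(onz(t,397,255,.004)-onz(t,406,178,.004)), np.linalg.norm(onz(t,476,321,.004)-onz(t,377,330,.004)))
for n,c in(("top",t),("side",s)):
    h=cv2.cvtColor(c["pixels"],cv2.COLOR_RGB2HSV)
    for nm,lo,hi in(("blue",(105,120,40),(130,255,255)),("orange",(8,200,120),(19,255,255)),("yel",(20,150,120),(32,255,255))):
        k,l,st,ce=cv2.connectedComponentsWithStats(cv2.inRange(h,lo,hi))
        for i in range(1,k):
            if st[i][4]>=6: print(n,nm,st[i],ce[i].round(1))
E
```

```text
lens 0.1924735409418226 0.24083342757200127
top blue [ 420   53   59   44 1692] [449.   74.8]
top blue [267 216   3   4  11] [267.9 217.6]
top blue [333 229   3   3   8] [333.9 230.1]
top orange [453 166  15  12  50] [460.1 172.3]
top orange [403 194   3  10  19] [404. 199.]
top orange [403 325  19  12 107] [410.1 330.6]
top yel [493 143  11  11  73] [497.9 147.6]
top yel [458 169   8   6  23] [461.2 171.5]
top yel [405 192   6  11  47] [407.4 197.2]
top yel [391 251   6   9  13] [392.6 255.8]
top yel [396 251   7   9  25] [399.7 255.2]
top yel [470 313  14  16 133] [476.7 320.7]
top yel [405 329  15   6  71] [412.4 331.1]
side blue [191 104  42  35 782] [212.6 121.7]
side blue [209 117   3   3   6] [209.8 118.3]
side blue [216 117   3   3   6] [216.8 118.3]
side blue [214 123   3   3   7] [215. 124.]
side blue [342 192   5   8  30] [343.6 195.4]
side blue [323 246   5   9  29] [325. 250.]
```

View pics/c1.png

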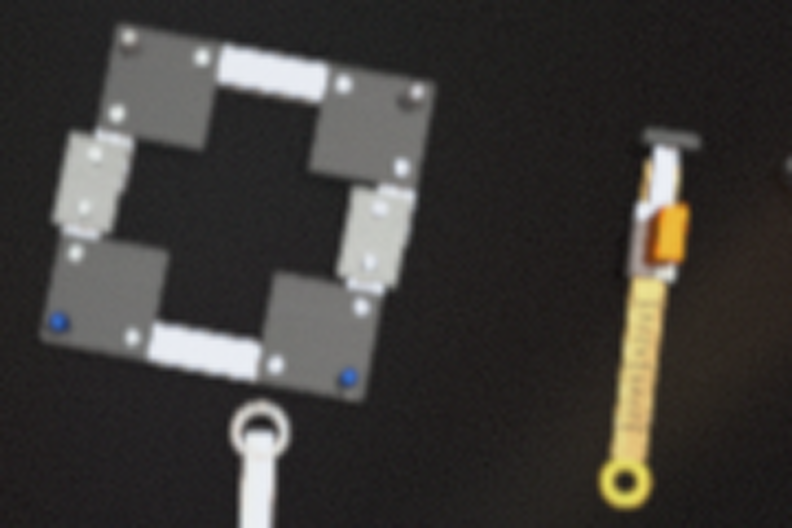

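View pics/c2.png

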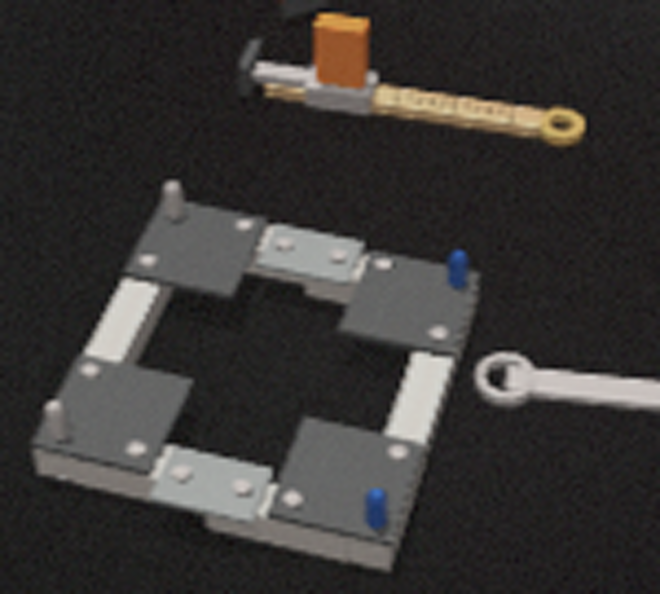

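Confirmed: the small wooden rule, eye at top(396,254.6), knob near (407,197) and nearly closed. Frame studs: blue (268,218) and (334,230), steel (284,153) and (349,166). Next I triangulate them from the two views.

```bash
cat >> h.py <<'E'
def tri(a,ua,b,ub):
    o1,d1=ray(a,*ua);o2,d2=ray(b,*ub)
    k=np.linalg.lstsq(np.c_[d1,-d2],o2-o1,rcond=None)[0]
    p,q=o1+k[0]*d1,o2+k[1]*d2
    return (p+q)/2,np.linalg.norm(p-q)
def wc(c,box,f):
    u0,v0,u1,v1=box; P=c["pixels"][v0:v1,u0:u1].astype(float); w=np.clip(f(P),0,None); V,U=np.mgrid[v0:v1,u0:u1]
    return np.array([(w*U).sum(),(w*V).sum()])/w.sum()
blue=lambda P:P[...,2]-P[...,0]-25
yel=lambda P:np.minimum(P[...,0],P[...,1])-P[...,2]-50
ora=lambda P:P[...,0]-P[...,1]-50
E
python3 - <<'E'
from h import *
np.set_printoptions(precision=4,suppress=True)
t=np.load("pics/top0.npy",allow_pickle=True).item(); s=np.load("pics/side0.npy",allow_pickle=True).item()
def rp(n,a,b):print(n,a,b,*tri(t,a,s,b))
rp("BL",wc(t,(262,212,274,224),blue),wc(s,(318,240,333,260),blue))
rp("BR",wc(t,(328,224,340,236),blue),wc(s,(337,187,350,205),blue))
k=lambda x,y,ou,ov:np.array([(x+.5)/4.4-.5+ou,(y+.5)/4.4-.5+ov])
ct=lambda x,y:k(x,y,255,145); cs=lambda x,y:k(x,y,240,135)
rp("FL",ct(128,38),cs(54,406)); rp("FR",ct(417,92),cs(172,187))
ey=wc(t,(388,247,405,263),yel); 
es=wc(s,(362,157,375,170),yel); rp("eye",ey,es)
print("eye z4",onz(t,*ey,.004),onz(s,*es,.004))
o1=wc(t,(398,186,415,208),ora);o2=wc(s,(309,135,326,158),ora); rp("knob",o1,o2)
rp("jaw",ct(671,138),cs(250,55))
print("jawtop z.022",onz(t,*ct(671,138),.022), "knobtop", onz(t,*ct(674,233),.058))
# frame corners of top face z=.024 in both views
for n,a,b in(("NL",ct(41,340),None),("NR",ct(364,401),cs(392,545)),("FRc",ct(435,84),None),("FLc",ct(116,25),None)):
    print(n,onz(t,*a,.024))
for n,b in(("NL",cs(388,548)),("NR",cs(478,278)),("FL",cs(34,450))): print("side",n,onz(s,*b,.024))
E
```

```text
BL [267.7876 217.6193] [325.0042 249.4036] [0.496  0.0649 0.0329] 0.0006767652761426316
BR [333.8407 230.2533] [343.5514 195.0741] [ 0.4661 -0.0934  0.0323] 0.0006153485240315634
FL [283.7045 153.25  ] [251.8864 226.8864] [0.6516 0.0279 0.0413] 0.0015293532447570657
FR [349.3864 165.5227] [278.7045 177.1136] [ 0.6222 -0.1308  0.0397] 0.0009961117112387177
eye [396.7153 253.5745] [367.3061 162.6857] [ 0.41   -0.2485  0.0035] 0.0008596850445978273
eye z4 [ 0.4104 -0.2485  0.004 ] [ 0.4096 -0.2479  0.004 ]
knob [405.4638 198.3   ] [316.9969 146.5472] [ 0.544  -0.2667  0.0317] 0.001066995685592133
jaw [407.1136 175.9773] [296.4318 147.1136] [ 0.6003 -0.2741  0.0196] 0.00024729305405962103
jawtop z.022 [ 0.5998 -0.2736  0.022 ] knobtop [ 0.5421 -0.2669  0.058 ]
NL [0.486 0.075 0.024]
NR [ 0.453  -0.1022  0.024 ]
FRc [ 0.6294 -0.142   0.024 ]
FLc [0.662  0.0359 0.024 ]
side NL [0.4892 0.0818 0.024 ]
side NR [ 0.4551 -0.0939  0.024 ]
side FL [0.6612 0.0414 0.024 ]
```

```bash
cat >> h.py <<'E'
from scipy.spatial.transform import Rotation as Ro
def st():
    s=r.read_state(); R=Ro.from_quat(s["eef_rot"]).as_matrix(); return s,np.array(s["ee_pos"]),R,np.arctan2(R[1,0],R[0,0])
def plan(p,yaw,n,m=None):
    """n rows of equal world steps to TCP p, tool-x yaw; rotation spread over first m rows"""
    s,q,R,y=st(); m=m or n; dy=(yaw-y+np.pi)%(2*np.pi)-np.pi; d=(np.array(p)-q)/n*100
    print("now",q.round(4),"yaw",round(y,4),"F",np.round(s["ft_force"],1),"w",round(s["width"],4),"t",s["time"],"tilt",np.round(R[:2,2],4))
    for i in range(n):
        a=y+dy*min(i,m)/m; x=np.array([np.cos(a),np.sin(a)]); yy=np.array([np.sin(a),-np.cos(a)])
        print([round(float(v),2) for v in (d[:2]@x,d[:2]@yy,-d[2],-dy/m if i<m else 0)])
E
python3 - <<'E'
from h import *
t=np.load("pics/top0.npy",allow_pickle=True).item()
print("flask",onz(t,282,112,0.01))
plan([.543,-.2665,.12],-.133,9,6)
E
```

```text
flask [0.7630126  0.03551376 0.01      ]
now [ 0.2495 -0.5727  0.2068] yaw 0.4109 F [ 0.1  0.5 -0.4] w 0.0868 t 0.1 tilt [-0.0006  0.0012]
[4.35, -1.82, 0.96, 0.09]
[4.17, -2.2, 0.96, 0.09]
[3.95, -2.57, 0.96, 0.09]
[3.7, -2.92, 0.96, 0.09]
[3.42, -3.24, 0.96, 0.09]
[3.11, -3.54, 0.96, 0.09]
[2.78, -3.8, 0.96, 0.0]
[2.78, -3.8, 0.96, 0.0]
[2.78, -3.8, 0.96, 0.0]
```

```bash
python3 -m jog '[[4.3,-1.8,0.9,0.09,0],[4.2,-2.2,0.9,0.09,0],[4,-2.6,0.9,0.09,0],[3.7,-2.9,0.9,0.09,0],[3.4,-3.2,0.9,0.09,0],[3.1,-3.5,0.9,0.09,0],[2.8,-3.8,0.9,0,0],[2.8,-3.8,0.9,0,0],[2.8,-3.8,0.9,0,0],[0,0,0,0,0]]' 20
python3 - <<'E'
from h import *
plan([.543,-.2665,.039],-.133,5)
E
```

```text
time: 1.1
ee_pos: [0.5533, -0.259, 0.1179]
eef_rot: [0.997, -0.079, -0.003, -0.002]
ft_force: [-0.1, -0.1, -0.4]
width: 0.087
now [ 0.5533 -0.259   0.1179] yaw -0.1582 F [-0.1 -0.1 -0.4] w 0.087 t 1.1 tilt [-0.0058  0.0041]
[-0.18, 0.18, 1.58, -0.01]
[-0.18, 0.18, 1.58, -0.01]
[-0.18, 0.18, 1.58, -0.01]
[-0.18, 0.18, 1.58, -0.01]
[-0.18, 0.18, 1.58, -0.01]
```

```bash
python3 -m jog '[[-0.5,0.4,1.5,-0.02,0],[-0.5,0.4,1.6,0,0],[0,0,1.6,0,0],[0,0,1.6,0,0],[0,0,1.2,0,0],[0,0,0.3,0,0],[0,0,0,0,1],[0,0,0,0,1],[0,0,0,0,1],[0,0,0,0,1]]' 20
python3 - <<'E'
from h import *
plan([.543,-.2665,.039],-.133,1)
c=snap("top","pics/t1.png");s=snap("side","pics/s1.png")
cv2.imwrite("pics/v1.png",cv2.resize(np.hstack([c["pixels"][140:280,330:480],s["pixels"][100:240,270:420]])[:,:,::-1],None,fx=2.6,fy=2.6,interpolation=cv2.INTER_CUBIC))
E
```

```text
time: 2.1
ee_pos: [0.5427, -0.2621, 0.0364]
eef_rot: [0.998, -0.066, -0.004, -0.003]
ft_force: [0.5, 0.3, 0.8]
width: 0.0628
now [ 0.5427 -0.2621  0.0364] yaw -0.1317 F [0.5 0.3 0.8] w 0.0628 t 2.1 tilt [-0.0071  0.0058]
[0.09, 0.43, -0.26, 0.0]
```

View pics/v1.png

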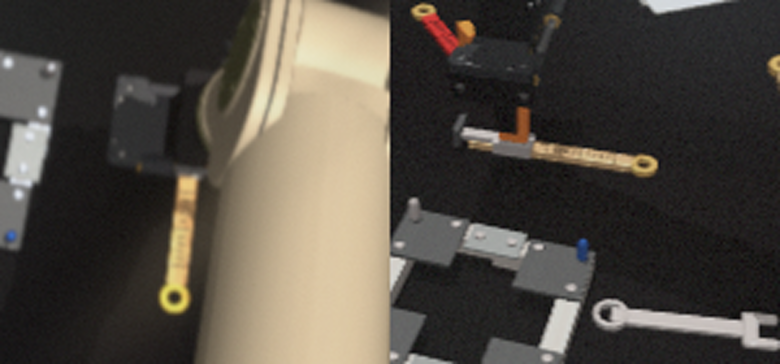

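The fingers straddle the knob but still stand open, with the rule undisturbed. I'll centre and finish closing.

```bash
python3 -m jog '[[0,0.2,-0.1,0,1],[0,0.2,-0.1,0,1],[0,0,0,0,1],[0,0,0,0,1],[0,0,0,0,1],[0,0,0,0,1],[0,0,0,0,1],[0,0,0,0,1],[0,0,0,0,1],[0,0,0,0,1]]' 30
python3 - <<'E'
from h import *
plan([.543,-.2665,.039],-.133,1)
s=snap("side","pics/s2.png"); c=snap("top","pics/t2.png")
e=wc(c,(388,247,405,263),yel); e2=wc(s,(360,155,375,172),yel);print(onz(c,*e,.004),onz(s,*e2,.004))
E
```

```text
time: 3.2
ee_pos: [0.5425, -0.2664, 0.0391]
eef_rot: [0.998, -0.066, -0.003, -0.003]
ft_force: [-0.6, -0.1, 0.4]
width: 0.0132
now [ 0.5425 -0.2664  0.0391] yaw -0.1315 F [-0.6 -0.1  0.4] w 0.0132 t 3.2 tilt [-0.0064  0.0055]
[0.05, 0.0, 0.01, 0.0]
[ 0.41028307 -0.24872259  0.004     ] [ 0.40936658 -0.24911692  0.004     ]
```

```bash
python3 -m jog '[[0,0,-1,0,1],[0,0,-1.8,0,1],[0,0,-1.8,0,1],[0,0,-1.8,0,1],[0,0,-1,0,1],[0,-1,0,-0.03,1],[0,-2,0,-0.07,1],[0,-2,0,-0.07,1],[0,-1,0,-0.03,1],[0,0,0,0,1]]' 30
python3 - <<'E'
from h import *
plan([.578,-.0203,.109],.579,9,9)
E
```

```text
time: 4.3
ee_pos: [0.544, -0.2021, 0.1145]
eef_rot: [0.999, 0.04, -0.006, -0.004]
ft_force: [0.1, 0.3, -2.7]
width: 0.0134
now [ 0.544  -0.2021  0.1145] yaw 0.081 F [ 0.1  0.3 -2.7] w 0.0134 t 4.3 tilt [-0.012   0.0082]
[0.54, -1.98, 0.06, -0.06]
[0.65, -1.95, 0.06, -0.06]
[0.76, -1.91, 0.06, -0.06]
[0.86, -1.87, 0.06, -0.06]
[0.96, -1.82, 0.06, -0.06]
[1.06, -1.76, 0.06, -0.06]
[1.16, -1.7, 0.06, -0.06]
[1.25, -1.63, 0.06, -0.06]
[1.34, -1.56, 0.06, -0.06]
```

```bash
python3 -m jog '[[0.5,-1.9,0,-0.06,1],[0.6,-1.9,0,-0.06,1],[0.7,-1.9,0,-0.06,1],[0.8,-1.8,0,-0.06,1],[0.9,-1.8,0,-0.05,1],[1,-1.7,0,-0.05,1],[1.1,-1.7,0,-0.05,1],[1.2,-1.6,0,-0.05,1],[0.8,-1,0,-0.02,1],[0,0,0,0,1]]' 30
python3 - <<'E'
from h import *
plan([.578,-.0203,.109],.579,1)
s=snap("side","pics/s3.png"); c=snap("top","pics/t3.png")
cv2.imwrite("pics/v3.png",cv2.resize(np.hstack([c["pixels"][140:260,250:390],s["pixels"][140:260,240:390]])[:,:,::-1],None,fx=2.7,fy=2.7,interpolation=cv2.INTER_CUBIC))
E
```

```text
time: 5.3
ee_pos: [0.5707, -0.0173, 0.1145]
eef_rot: [0.959, 0.285, -0.005, -0.006]
ft_force: [-0.4, 0.9, -2.0]
width: 0.0138
now [ 0.5707 -0.0173  0.1145] yaw 0.5773 F [-0.4  0.9 -2. ] w 0.0138 t 5.3 tilt [-0.0131  0.0086]
[0.45, 0.65, 0.55, -0.0]
```

View pics/v3.png

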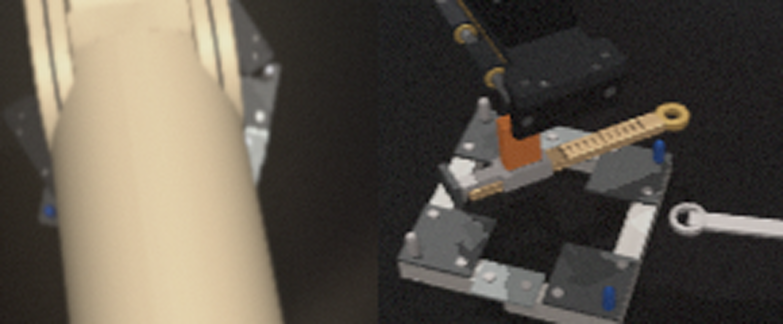

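Side view: the rule hangs level, with its eye at side(349,183) above the near right blue stud (342,195). The top view is blocked by the arm.

```bash
cat >> h.py <<'E'
def eyeside(s,z,p0,hw=9):
    u,v=proj(s,np.r_[p0,z]); b=(int(u)-hw-2,int(v)-hw+1,int(u)+hw+4,int(v)+hw+1)
    e=wc(s,b,lambda P:(np.minimum(P[...,0],P[...,1])-P[...,2]-50)); return e,onz(s,*e,z)
E
python3 - <<'E'
from h import *
s=np.load("pics/s3.npy",allow_pickle=True).item()
b=wc(s,(337,187,350,205),blue); print("blue",b,onz(s,*b,.0325))
_,q,R,y=st(); d=np.array([np.cos(y),np.sin(y)]); p0=q[:2]-.1337*d; z=q[2]-.035
e,p=eyeside(s,z,p0); print("pred",p0,"seen",e,p)
t=np.array([.466,-.0934]); v=t-p[:2]; print("move along x,y tool cm",100*v@d,100*v@np.array([d[1],-d[0]]))
P=s["pixels"][170:200,335:365]; h=cv2.cvtColor(P,cv2.COLOR_RGB2HSV); m=cv2.inRange(h,(20,130,90),(34,255,255)); ys,xs=np.nonzero(m); print(xs.min()+335,xs.max()+335,ys.min()+170,ys.max()+170)
E
```

```text
blue [343.58768971 195.1079258 ] [ 0.46633412 -0.09316362  0.0325    ]
pred [ 0.45818406 -0.0925986 ] seen [348.83706721 181.96334012] [ 0.45704596 -0.08830739  0.07940154]
move along x,y tool cm 0.475990571657379 0.9135258015950293
351 353 181 184
```

```bash
python3 -m jog '[[0.2,0.3,0.4,0,1],[0.2,0.3,0.5,0,1],[0.1,0.1,0.5,0,1],[0,0,0.5,0,1],[0,0,0.3,0,1],[0,0,0.1,0,1],[0,0,0,0,1],[0,0,0,0,1],[0,0,0,0,1],[0,0,0,0,1]]' 30
python3 - <<'E'
from h import *
plan([.578,-.0203,.089],.579,1)
s=snap("side","pics/s4.png")
_,q,R,y=st(); d=np.array([np.cos(y),np.sin(y)]); p0=q[:2]-.1337*d; z=q[2]-.035
e,p=eyeside(s,z,p0); print("pred",p0,proj(s,np.r_[p0,z]),"seen",e,p,"studtop px",proj(s,[.466,-.0934,.045]))
cv2.imwrite("pics/v4.png",cv2.resize(s["pixels"][165:215,315:375][:,:,::-1],None,fx=10,fy=10,interpolation=cv2.INTER_CUBIC))
E
```

```text
time: 6.4
ee_pos: [0.5784, -0.0285, 0.0885]
eef_rot: [0.96, 0.279, -0.006, -0.005]
ft_force: [-0.5, 0.2, -2.1]
width: 0.013
now [ 0.5784 -0.0285  0.0885] yaw 0.5653 F [-0.5  0.2 -2.1] w 0.013 t 6.4 tilt [-0.0145  0.0056]
[0.41, -0.72, -0.05, -0.01]
pred [ 0.46554626 -0.10016486] [344.57453631 186.44005153] seen [345.20852018 187.01345291] [ 0.46402645 -0.098434    0.05353829] studtop px [344.03262691 191.18080029]
```

View pics/v4.png

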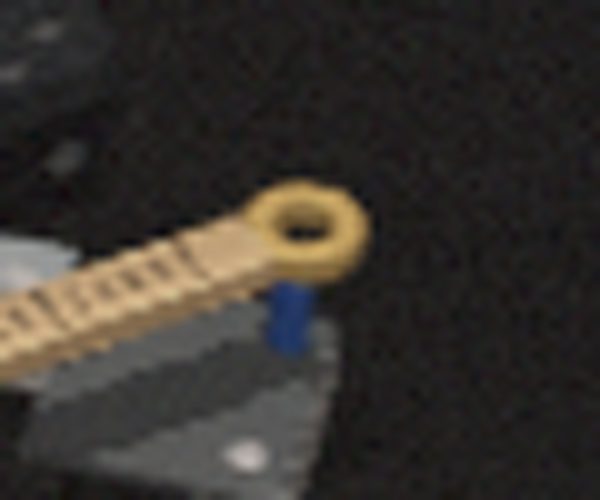

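```bash
python3 - <<'E'
from h import *
s=np.load("pics/s4.npy",allow_pickle=True).item()
_,q,R,y=st()
for u in(344.7,345.2):
    for z in(.0575,.0545,.0515): print(u,z,onz(s,u,187.1,z))
# beam upper edge slope for pitch hypotheses (eye lower by dz)
d=np.array([np.cos(y),np.sin(y)]); n=np.array([d[1],-d[0]])
for dy in(-.03,0,.03):
  for dz in(0,.003,.006):
    d=np.array([np.cos(y+dy),np.sin(y+dy)]); n=np.array([d[1],-d[0]])
    k=q[:2]; f=lambda a,side:proj(s,np.r_[k-d*a+n*side,q[2]-.031-dz*a/.134])
    for sd in(.009,):
        a,b=f(.118,sd),f(.08,sd); print(dy,dz,"far edge",((a-[315,165]+.5)*10).round(),((b-[315,165]+.5)*10).round(),"slope",((b-a)[1]/(b-a)[0]).round(3),"eye top ctr",((f(.1337,0)-[315,165]+.5)*10).round())
E
```

```text
344.7 0.0575 [ 0.46519767 -0.09391611  0.0575    ]
344.7 0.0545 [ 0.46517224 -0.09703594  0.0545    ]
344.7 0.0515 [ 0.46514681 -0.10015577  0.0515    ]
345.2 0.0575 [ 0.4640743  -0.09402883  0.0575    ]
345.2 0.0545 [ 0.46404315 -0.09714923  0.0545    ]
345.2 0.0515 [ 0.464012   -0.10026964  0.0515    ]
-0.03 0 far edge [230. 213.] [ 79. 263.] slope -0.329 eye top ctr [310. 218.]
-0.03 0.003 far edge [230. 221.] [ 79. 269.] slope -0.312 eye top ctr [310. 227.]
-0.03 0.006 far edge [229. 230.] [ 79. 274.] slope -0.295 eye top ctr [309. 237.]
0 0 far edge [222. 204.] [ 73. 256.] slope -0.355 eye top ctr [302. 207.]
0 0.003 far edge [221. 212.] [ 73. 262.] slope -0.337 eye top ctr [301. 216.]
0 0.006 far edge [221. 220.] [ 73. 268.] slope -0.32 eye top ctr [300. 226.]
0.03 0 far edge [213. 194.] [ 67. 250.] slope -0.381 eye top ctr [293. 196.]
0.03 0.003 far edge [213. 203.] [ 67. 256.] slope -0.363 eye top ctr [292. 205.]
0.03 0.006 far edge [212. 211.] [ 67. 262.] slope -0.346 eye top ctr [291. 215.]
```

```bash
python3 - <<'E'
from h import *
s=np.load("pics/s4.npy",allow_pickle=True).item()
_,q,R,y=st(); d=np.array([np.cos(y),np.sin(y)]); n=np.array([d[1],-d[0]])
im=cv2.resize(s["pixels"][160:220,265:355][:,:,::-1],None,fx=8,fy=8,interpolation=cv2.INTER_CUBIC)
P=lambda a,b,h:tuple(((proj(s,np.r_[q[:2]+d*a+n*b,q[2]-.039+h])-[265,160]+.5)*8).astype(int).tolist())
g=(0,255,0)
for h in(.014,.058): cv2.line(im,P(-.015,-.007,h),P(.015,-.007,h),g,1)
for a in(-.015,.015): cv2.line(im,P(a,-.007,.014),P(a,-.007,.058),g,1)
for h in(.003,.024): cv2.line(im,P(.06,-.015,h),P(.06,.015,h),(255,255,0),1)
for b in(-.015,.015): cv2.line(im,P(.06,b,.003),P(.06,b,.024),(255,255,0),1)
for b in(-.009,.009): cv2.line(im,P(-.12,b,.008),P(-.02,b,.008),(0,0,255),1)
cv2.imwrite("pics/v5.png",im)
E
```

```text
(no output)
```

View pics/v5.png

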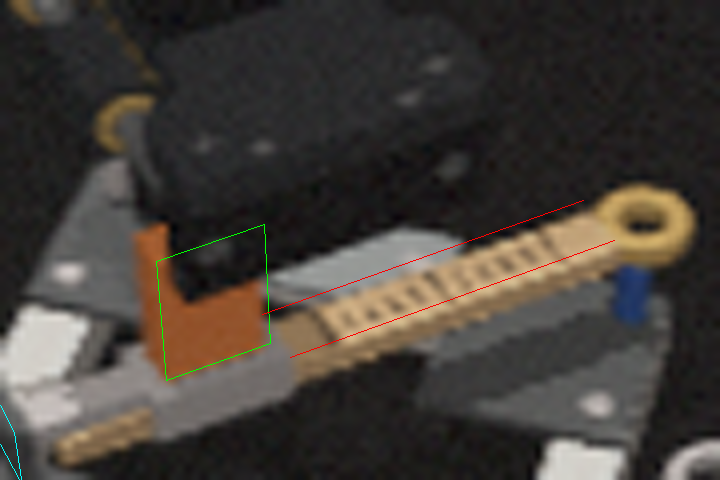

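Knob and jaw match the prediction from the TCP, but the beam and eye sit about 3 mm lower. I'll shift a bit and lower gently by feel.

```bash
python3 -m jog '[[0.1,-0.1,0,-0.01,1],[0.1,-0.1,0.1,0,1],[0.1,0,0.1,0,1],[0,0,0.1,0,1],[0,0,0.1,0,1],[0,0,0.1,0,1],[0,0,0.1,0,1],[0,0,0,0,1],[0,0,0,0,1],[0,0,0,0,1]]' 30
python3 - <<'E'
from h import *
plan([.578,-.0203,.089],.579,1); print(r.read_state()["torque"])
s=snap("side","pics/s5.png")
cv2.imwrite("pics/v6.png",cv2.resize(s["pixels"][165:215,315:375][:,:,::-1],None,fx=10,fy=10,interpolation=cv2.INTER_CUBIC))
E
```

```text
time: 7.45
ee_pos: [0.58, -0.0248, 0.0821]
eef_rot: [0.959, 0.284, -0.006, -0.005]
ft_force: [-1.0, 0.5, -2.9]
width: 0.0135
now [ 0.58   -0.0248  0.0821] yaw 0.5764 F [-1.   0.5 -2.9] w 0.0135 t 7.45 tilt [-0.0143  0.0055]
[0.08, -0.48, -0.69, -0.0]
[ 0.03183665 -0.1317946  -0.00204329]
```

View pics/v6.png

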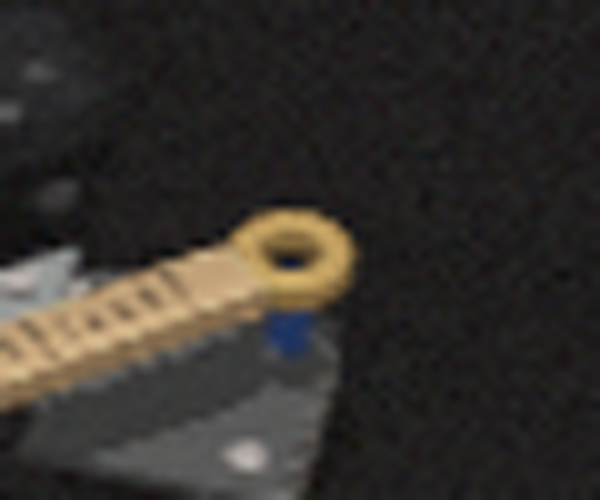

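The stud tip shows through the hole. Lowering on.

```bash
python3 -m jog '[[0,0,0.2,0,1],[0,0,0.2,0,1],[0,0,0.2,0,1],[0,0,0.2,0,1],[0,0,0.2,0,1],[0,0,0.2,0,1],[0,0,0,0,1],[0,0,0,0,1],[0,0,0,0,1],[0,0,0,0,1]]' 30
python3 - <<'E'
from h import *
plan([.578,-.0203,.063],.579,1); print(r.read_state()["torque"])
s=snap("side","pics/s6.png")
cv2.imwrite("pics/v7.png",cv2.resize(s["pixels"][160:235,250:355][:,:,::-1],None,fx=7,fy=7,interpolation=cv2.INTER_CUBIC))
E
```

```text
time: 8.5
ee_pos: [0.5801, -0.0241, 0.0692]
eef_rot: [0.959, 0.284, -0.006, -0.005]
ft_force: [0.5, 0.3, -2.3]
width: 0.0135
now [ 0.5801 -0.0241  0.0692] yaw 0.5765 F [ 0.5  0.3 -2.3] w 0.0135 t 8.5 tilt [-0.0136  0.0063]
[0.03, -0.43, 0.62, -0.0]
[ 0.16021944 -0.1846709  -0.10278554]
```

View pics/v7.png

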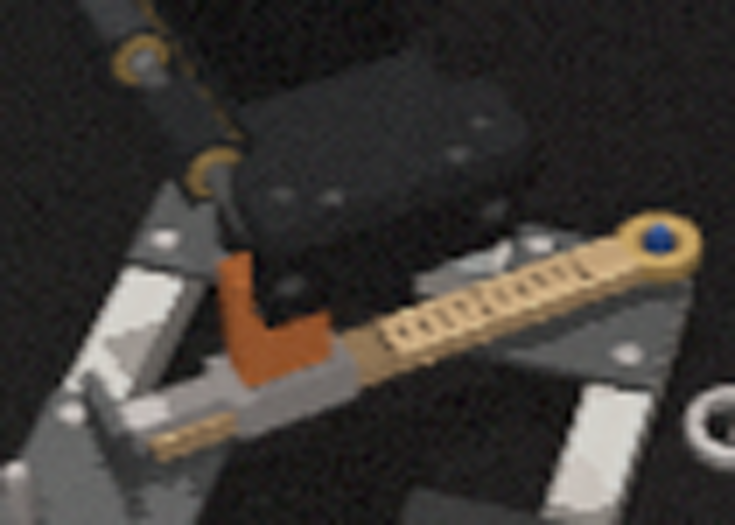

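Eye threaded over the stud: the blue tip shows inside the ring. I'll lower a little more, then begin to draw.

```bash
python3 -m jog '[[0,0,0.2,0,1],[0,0,0.2,0,1],[0,0,0,0,1],[0.2,0,0,0,1],[0.2,0,0,0,1],[0.2,0,0,0,1],[0.2,0,0,0,1],[0.2,0,0,0,1],[0,0,0,0,1],[0,0,0,0,1]]' 30
python3 - <<'E'
from h import *
plan([.578,-.0203,.063],.579,1); print(r.read_state()["torque"])
s=snap("side","pics/s7.png")
E
```

```text
time: 9.55
ee_pos: [0.5864, -0.0199, 0.0635]
eef_rot: [0.959, 0.284, -0.009, -0.005]
ft_force: [-3.0, -1.9, -1.6]
width: 0.0139
now [ 0.5864 -0.0199  0.0635] yaw 0.5753 F [-3.  -1.9 -1.6] w 0.0139 t 9.55 tilt [-0.0199  0.0041]
[-0.73, -0.43, 0.05, -0.0]
[-0.25633408  0.77137443 -0.04993312]
```

```bash
python3 -m jog '[[0.15,0,0,0,1],[0.15,0,0,0,1],[0.15,0,0,0,1],[0.15,0,0,0,1],[0.15,0,0,0,1],[0.15,0,0,0,1],[0,0,0,0,1],[0,0,0,0,1],[0,0,0,0,1],[0,0,0,0,1]]' 30
python3 - <<'E'
from h import *
plan([.578,-.0203,.063],.579,1); print(r.read_state()["torque"])
s=snap("side","pics/s8.png")
# steel stud FL and jaw near it
cv2.imwrite("pics/v8.png",cv2.resize(s["pixels"][160:250,235:355][:,:,::-1],None,fx=6.5,fy=6.5,interpolation=cv2.INTER_CUBIC))
E
```

```text
time: 10.6
ee_pos: [0.5944, -0.0148, 0.0634]
eef_rot: [0.959, 0.284, -0.009, -0.005]
ft_force: [-2.5, -1.2, -1.3]
width: 0.0127
now [ 0.5944 -0.0148  0.0634] yaw 0.575 F [-2.5 -1.2 -1.3] w 0.0127 t 10.6 tilt [-0.0204  0.0038]
[-1.67, -0.43, 0.04, -0.0]
[-0.25239457  0.79122747 -0.06114965]
```

View pics/v8.png

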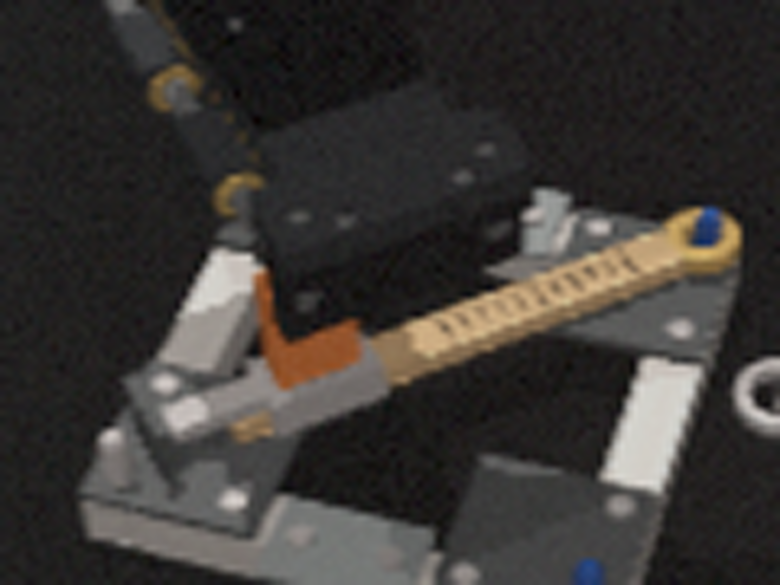

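Stud at (112,450) faces the middle of the jaw, with a gap of a few mm. From here small steps.

```bash
python3 -m jog '[[0.08,0,0,0,1],[0.06,0,0,0,1],[0.06,0,0,0,1],[0,0,0,0,1],[0,0,0,0,1],[0,0,0,0,1],[0,0,0,0,1],[0,0,0,0,1],[0,0,0,0,1],[0,0,0,0,1]]' 30
cat > q.py <<'E'
from h import *
import sys
s,q,R,y=st(); d=np.array([np.cos(y),np.sin(y)]); F=np.array(s["ft_force"])
b=np.array(eval(sys.argv[1])); print("TCP",q.round(4),"yaw",y.round(4),"along F",(F[:2]@d).round(2),"lat F",(F[:2]@[d[1],-d[0]]).round(2),"Fz",F[2].round(2),"dist",(np.linalg.norm(q[:2]-b)*1e3).round(2),"T",np.round(s["torque"],2),"t",s["time"])
E
python3 q.py "(.467,-.0965)"
```

```text
time: 11.65
ee_pos: [0.5961, -0.0138, 0.0634]
eef_rot: [0.959, 0.283, -0.009, -0.005]
ft_force: [-3.5, -0.3, -0.8]
width: 0.0137
TCP [ 0.5961 -0.0138  0.0634] yaw 0.5749 along F -3.13 lat F -1.66 Fz -0.8 dist 153.36 T [-0.26  0.86 -0.03] t 11.65
```

```bash
python3 -m jog '[[0.08,0,0,0,1],[0.06,0,0,0,1],[0,0,0,0,1],[0,0,0,0,1],[0,0,0,0,1],[0,0,0,0,1],[0,0,0,0,1],[0,0,0,0,1],[0,0,0,0,1],[0,0,0,0,1]]' 30 >/dev/null;python3 q.py "(.467,-.0965)"
```

```text
TCP [ 0.5974 -0.013   0.0634] yaw 0.5749 along F -3.27 lat F -1.37 Fz -0.56 dist 154.85 T [-0.28  0.77 -0.11] t 12.65
```

```bash
python3 -m jog '[[0.06,0,0,0,1],[0.06,0,0,0,1],[0,0,0,0,1],[0,0,0,0,1],[0,0,0,0,1],[0,0,0,0,1],[0,0,0,0,1],[0,0,0,0,1],[0,0,0,0,1],[0,0,0,0,1]]' 30 >/dev/null;python3 q.py "(.467,-.0965)"
```

```text
TCP [ 0.5985 -0.0122  0.0634] yaw 0.5749 along F -4.22 lat F -1.19 Fz -1.98 dist 156.21 T [-0.28  0.83 -0.06] t 13.65
```

```bash
python3 -m jog '[[0.06,0,0,0,1],[0.06,0,0,0,1],[0,0,0,0,1],[0,0,0,0,1],[0,0,0,0,1],[0,0,0,0,1],[0,0,0,0,1],[0,0,0,0,1],[0,0,0,0,1],[0,0,0,0,1]]' 30 >/dev/null;python3 q.py "(.467,-.0965)"
```

```text
TCP [ 0.5996 -0.0115  0.0633] yaw 0.5748 along F -4.37 lat F -1.3 Fz -1.46 dist 157.48 T [-0.27  0.87 -0.09] t 14.65
```

```bash
python3 -m jog '[[0.06,0,0,0,1],[0.04,0,0,0,1],[0,0,0,0,1],[0,0,0,0,1],[0,0,0,0,1],[0,0,0,0,1],[0,0,0,0,1],[0,0,0,0,1],[0,0,0,0,1],[0,0,0,0,1]]' 30 >/dev/null;python3 q.py "(.467,-.0965)"
```

```text
TCP [ 0.5998 -0.0115  0.0634] yaw 0.5746 along F -3.78 lat F -1.07 Fz -0.87 dist 157.7 T [-0.31  0.92 -0.09] t 15.65
```

Motion stalled: contact. I'll hold a light steady press and check.

```bash
python3 -m jog '[[0.04,0,0,0,1],[0.04,0,0,0,1],[0.04,0,0,0,1],[0.04,0,0,0,1],[0.04,0,0,0,1],[0.04,0,0,0,1],[0.04,0,0,0,1],[0.04,0,0,0,1],[0.04,0,0,0,1],[0.04,0,0,0,1]]' 30 >/dev/null;python3 q.py "(.467,-.0965)"; python3 -c "
from h import *
snap('side','pics/s9.png')"
```

```text
TCP [ 0.5998 -0.0116  0.0633] yaw 0.573 along F -6.23 lat F -2.46 Fz 1.37 dist 157.59 T [-0.45  1.31 -0.08] t 16.65
```

The hold worked: about 6 N along the rule against roughly 4 N of slide friction, with no further motion. Next: back off within the play, and lift.

```bash
python3 -m jog '[[-0.1,0,0,0,1],[-0.15,0,0,0,1],[0,0,-0.1,0,1],[0,0,-0.4,0,1],[0,0,-0.8,0,1],[0,0,-1.2,0,1],[0,0,-1.4,0,1],[0,0,-0.8,0,1],[0,0,-0.3,0,1],[0,0,0,0,1]]' 30 >/dev/null;python3 q.py "(.467,-.0965)"; python3 - <<'E'
from h import *
print(r.read_state()["joint_positions"].round(2))
y=-.997;d=np.array([np.cos(y),np.sin(y)])
plan(np.r_[np.array([.496,.0649])+.155*d,.12],y,18,18)
E
```

```text
TCP [ 0.6029 -0.0113  0.1207] yaw 0.5744 along F -0.84 lat F -1.19 Fz -2.8 dist 160.42 T [ 0.07 -0.16  0.01] t 17.7
[ 0.31  0.4  -0.46  1.59  0.18  1.21 -1.18]
now [ 0.6029 -0.0113  0.1207] yaw 0.5744 F [-1.4  0.5 -2.8] w 0.013 t 17.7 tilt [-0.0202  0.0015]
[-0.27, 0.18, 0.0, 0.09]
[-0.25, 0.21, 0.0, 0.09]
[-0.23, 0.23, 0.0, 0.09]
[-0.21, 0.25, 0.0, 0.09]
[-0.19, 0.26, 0.0, 0.09]
[-0.17, 0.28, 0.0, 0.09]
[-0.14, 0.29, 0.0, 0.09]
[-0.12, 0.3, 0.0, 0.09]
[-0.09, 0.31, 0.0, 0.09]
[-0.06, 0.32, 0.0, 0.09]
[-0.03, 0.32, 0.0, 0.09]
[-0.0, 0.33, 0.0, 0.09]
[0.02, 0.32, 0.0, 0.09]
[0.05, 0.32, 0.0, 0.09]
[0.08, 0.32, 0.0, 0.09]
[0.11, 0.31, 0.0, 0.09]
[0.13, 0.3, 0.0, 0.09]
[0.16, 0.28, 0.0, 0.09]
```

```bash
python3 -m jog '[[-0.2,0.2,0,0.05,1],[-0.3,0.2,0,0.1,1],[-0.3,0.2,0,0.1,1],[-0.2,0.3,0,0.1,1],[-0.2,0.3,0,0.1,1],[-0.2,0.3,0,0.1,1],[-0.2,0.3,0,0.1,1],[-0.1,0.3,0,0.1,1],[-0.1,0.3,0,0.06,1],[0,0,0,0,1]]' 30 >/dev/null; python3 - <<'E'
from h import *
y=-.997;d=np.array([np.cos(y),np.sin(y)])
plan(np.r_[np.array([.496,.0649])+.155*d,.12],y,9,9)
E
```

```text
now [ 0.5872 -0.04    0.117 ] yaw -0.268 F [-1.1 -0.7 -3.2] w 0.0133 t 18.7 tilt [-0.0259  0.0016]
[-0.0, 0.29, -0.03, 0.08]
[0.02, 0.29, -0.03, 0.08]
[0.05, 0.29, -0.03, 0.08]
[0.07, 0.28, -0.03, 0.08]
[0.09, 0.28, -0.03, 0.08]
[0.11, 0.27, -0.03, 0.08]
[0.13, 0.26, -0.03, 0.08]
[0.16, 0.25, -0.03, 0.08]
[0.17, 0.23, -0.03, 0.08]
```

```bash
python3 -m jog '[[0,0.3,0,0.05,1],[0,0.3,0,0.09,1],[0,0.3,0,0.09,1],[0.1,0.3,0,0.1,1],[0.1,0.3,0,0.1,1],[0.1,0.3,0,0.1,1],[0.1,0.3,0,0.1,1],[0.2,0.2,0,0.07,1],[0.1,0,0,0.02,1],[0,0,0,0,1]]' 30 >/dev/null; cat > e.py <<'E'
from h import *
import sys
L=float(sys.argv[1]); s,q,R,y=st(); y=np.arctan2(R[1,0],R[0,0]); d=np.array([np.cos(y),np.sin(y)]); n=np.array([d[1],-d[0]])
plan(np.r_[q[:2],.12],-.997,1)
c=snap("top",sys.argv[2]+"t.png"); sd=snap("side",sys.argv[2]+"s.png"); z=q[2]-.035
P=[]
for nm,k,hw in(("top",c,11),("side",sd,14)):
    u,v=proj(k,np.r_[q[:2]-L*d,z]); b=(int(u)-hw,int(v)-hw,int(u)+hw,int(v)+hw)
    I=k["pixels"][b[1]:b[3],b[0]:b[2]]; h=cv2.cvtColor(I,cv2.COLOR_RGB2HSV)
    m=((h[...,0]>=20)&(h[...,0]<=34)&(h[...,1]>125)&(h[...,2]>80))
    yy,xx=np.nonzero(m)
    print(nm,"pred",(u.round(1),v.round(1)),"n",m.sum())
    print("\n".join("%3d "%(b[1]+i)+"".join("#" if m[i,j] else("b" if int(I[i,j,2])>int(I[i,j,0])+25 else ".") for j in range(m.shape[1])) for i in range(m.shape[0])), "u0",b[0])
E
python3 e.py .155 pics/a1
```

```text
now [ 0.5791 -0.0628  0.1139] yaw -0.9929 F [ 0.1  0.7 -2.1] w 0.0133 t 19.7 tilt [-0.0306  0.0024]
[0.0, 0.0, -0.61, 0.0]
top pred (np.float64(264.6), np.float64(216.6)) n 0
205 ......................
206 ......................
207 ......................
208 ......................
209 ......................
210 ......................
211 ......................
212 ......................
213 ......................
214 ......................
215 ......................
216 ......................
217 ..............b.......
218 ......................
219 ......................
220 ......................
221 ......................
222 ......................
223 ......................
224 ......................
225 ......................
226 ...................... u0 253
side pred (np.float64(326.3), np.float64(236.0)) n 4
222 ............................
223 ............................
224 ............................
225 ............................
226 ............................
227 ............................
228 ............................
229 ............................
230 ............................
231 ..............#.............
232 ............................
233 ............................
234 ............................
235 ............................
236 ............................
237 ............................
238 ..........#.................
239 ..........#.................
240 .............#..............
241 ............................
242 ............................
243 ............................
244 ............................
245 ............................
246 ............bbb.............
247 ...........bbbbb............
248 ...........bbbbb............
249 ...........bbbbb............ u0 312
```

```bash
python3 - <<'E'
from h import *
for f,b in(("pics/a1t.npy",(255,207,280,228)),("pics/a1s.npy",(312,224,342,256))):
    k=np.load(f,allow_pickle=True).item();P=k["pixels"].astype(int)[b[1]:b[3],b[0]:b[2]]
    D=np.minimum(P[...,0],P[...,1])-P[...,2]
    print(b);print("\n".join("%3d "%(b[1]+i)+"".join("%4d"%v for v in D[i]) for i in range(D.shape[0])))
E
```

```text
(255, 207, 280, 228)
207    3   5   3   3   5   4   5   6   4   5   6   3   3   3   5  10  21  33  39  46  43  42  46  45  37
208    4   3   5   3   3   4   4   5   5   6   6   5   5   6  16  26  39  47  49  48  46  38  40  44  38
209    5   5   5   2   4   4   7   5  13  19  25  20  15  19  33  44  50  52  52  50  46  39  36  42  44
210    3   4   4   6   4   6   8  22  36  48  53  50  44  42  49  52  51  51  50  49  47  43  40  40  44
211    3   3   4   5   5  10  27  46  60  68  73  72  69  63  56  54  49  47  47  48  48  48  44  38  39
212    4   6   3   7   4  23  52  67  73  74  70  68  71  73  66  58  49  48  48  48  47  46  45  31  25
213    4   4   4   5  12  36  67  74  70  59  45  41  49  64  73  66  52  47  46  46  45  41  34  20  10
214    6   4   6   5  19  48  71  73  55  32  16  12  19  43  71  73  56  49  47  44  38  27  18  10   6
215    4   6   5   5  28  58  73  68  41  14   2   1  -3  21  64  75  62  46  40  33  21  10   6   4   3
216    5   1   4   7  31  62  75  65  38   7   0 -11 -25   3  58  76  61  38  25  17   8   5   4   3   2
217    5   7   5   6  28  57 
[... 4446 characters left out ...]
-41 -63 -65 -65 -45  -9   1   0   1   3   1   1   1   1  -2   3   3   2   1
251    1  -2  -1   0   2   0   0   0   0   0  -7 -39 -62 -69 -68 -47  -6   1   1   4   5   2   5   3  -2   0   1   4   4   1
252    0  -1   1  -1   0  -1  -2  -1   1  -1 -11 -43 -63 -67 -68 -49  -6  -2   1   2   5   0  -2   2   3   0   0   1   5   2
253    0  -1  -3   0  -1   1  -1   2   1   0 -11 -44 -67 -67 -64 -43  -6   0   3   3   1   4   5  -1  -1  -4   3  -2   2  -3
254   -1  -1   1   2  -1   0   1   3   1  -1  -2 -18 -57 -70 -55 -21  -1   2   3   3   2   1   1  -1   1   1   1   3  -2  -5
255    3   3   1  -2   2   0  -2   0   0   0   0   0  -8 -14  -3  -2  -2   4   0   5   0  -1  -1   2   4   2   0   2   2   1
```

```bash
python3 - <<'E'
from h import *
t=np.load("pics/a1t.npy",allow_pickle=True).item();s=np.load("pics/a1s.npy",allow_pickle=True).item()
p,e=tri(t,(265.7,216.1),s,(324.9,235.6)); print(p,e)
_,q,R,y=st(); d=np.array([np.cos(y),np.sin(y)]);n=np.array([d[1],-d[0]])
v=np.array([.496,.0649])-p[:2]; print("tool cm",100*v@d,100*v@n); w=q[:2]-p[:2]; print("L",w@d,"lat",w@n, "rule yaw",np.arctan2(w[1],w[0]),"tool",y, "TCPz-eyez",q[2]-p[2])
E
```

```text
[0.49656346 0.06484224 0.07702929] 0.0015342744868889918
tool cm -0.03563703338304442 0.044025086622685713
L 0.1518134579064816 lat 0.0005782966822380081 rule yaw -0.9962695359115536 tool -0.9924602959856458 TCPz-eyez 0.03693670189317544
```

Eye stands 0.6 mm from the blue_left stud axis. Lowering partway, compensating for the tool's slight tilt.

```bash
python3 -m jog '[[0,-0.05,0.4,0,1],[0.05,0,0.6,0,1],[0,0,0.6,0,1],[0,0,0.5,0,1],[0,0,0.4,0,1],[0,0,0.2,0,1],[0,0,0.1,0,1],[0,0,0,0,1],[0,0,0,0,1],[0,0,0,0,1]]' 30 >/dev/null; python3 q.py "(.496,.0649)"; python3 - <<'E'
from h import *
_,q,R,y=st(); print(R[:2,2])
for n,b in(("top",(257,207,275,226)),("side",(312,230,340,258))):
    k=snap(n,f"pics/a2{n}.png");P=k["pixels"].astype(int)[b[1]:b[3],b[0]:b[2]]
    D=np.minimum(P[...,0],P[...,1])-P[...,2]
    print(b);print("\n".join("%3d "%(b[1]+i)+"".join("#" if v>42 else "+" if v>25 else "b" if v<-15 else "." for v in D[i]) for i in range(D.shape[0])))
E
```

```text
TCP [ 0.5787 -0.0621  0.0829] yaw -0.9878 along F 0.61 lat F 0.2 Fz -1.98 dist 151.54 T [-0.01 -0.1   0.01] t 20.8
[-0.03148112  0.00278356]
(257, 207, 275, 226)
207 ..................
208 .................+
209 ................+#
210 ..............++##
211 .........+...+####
212 .......+##########
213 ......############
214 .....#############
215 ....+####+..######
216 ....+###..bb.#####
217 ....+###.bbbb+###+
218 ....+###.bbbb+##+.
219 ....+###+.bb.###..
220 .....####+++####..
221 .....+#########...
222 ......+#######+...
223 .......+####++....
224 ..................
225 ..................
(312, 230, 340, 258)
230 +++++++++...................
231 +++++.+++...................
232 ++++.+++++..................
233 ++++++++..+.................
234 .++++...+++.................
235 .+++.+++++++................
236 ..+++++++++++...............
237 ...+++++++++++..............
238 ...+++++++++++..............
239 ....++++++++++..............
240 .....++++++++##++...........
241 .....++++########+..........
242 ......++##########+.........
243 .......+###+##+####+........
244 .......###++.++++###........
245 .......###+.....+###+.......
246 .......###..bbb..###+.......
247 .......####.bbbb+###........
248 .......+#####++####+........
249 ........+##########+........
250 ........++#######++.........
251 .........++#++##++..........
252 ............................
253 ...........bbbbb............
254 ...........bbbbb............
255 ............................
256 ............................
257 ............................
```

Stud tip is in the hole in both views. Lower fully and begin the draw.

```bash
python3 -m jog '[[0,0,0.4,0.01,1],[0,0,0.5,0,1],[0,0,0.4,0,1],[0,0,0.3,0,1],[0,0,0.1,0,1],[0,0,0,0,1],[0.1,0,0,0,1],[0.15,0,0,0,1],[0,0,0,0,1],[0,0,0,0,1]]' 30 >/dev/null; python3 q.py "(.496,.0649)"
```

```text
TCP [ 0.5796 -0.0643  0.0643] yaw -0.9985 along F -0.13 lat F 0.32 Fz -2.79 dist 153.88 T [0.09 0.01 0.05] t 21.9
```

```bash
python3 -m jog '[[0,0,0.1,0,1],[0.15,0,0,0,1],[0.15,0,0,0,1],[0.15,0,0,0,1],[0.15,0,0,0,1],[0,0,0,0,1],[0,0,0,0,1],[0,0,0,0,1],[0,0,0,0,1],[0,0,0,0,1]]' 30 >/dev/null; python3 q.py "(.496,.0649)"; python3 - <<'E'
from h import *
s=snap("side","pics/a3s.png"); 
t=np.load("pics/top0.npy",allow_pickle=True).item()
print(proj(s,[.6222,-.1308,.04]),[proj(s,[.6222,-.1308,z]).round(1) for z in(.024,.045)])
E
```

```text
TCP [ 0.5818 -0.0673  0.063 ] yaw -0.9968 along F -4.18 lat F 1.22 Fz -2.18 dist 157.6 T [0.58 0.46 0.  ] t 22.9
[278.9239914  177.05070476] [array([279.4, 182. ]), array([278.8, 175.5])]
```

```bash
python3 -m jog '[[0.15,0,0,0,1],[0.15,0,0,0,1],[0.15,0,0,0,1],[0.1,0,0,0,1],[0,0,0,0,1],[0,0,0,0,1],[0,0,0,0,1],[0,0,0,0,1],[0,0,0,0,1],[0,0,0,0,1]]' 30 >/dev/null; python3 q.py "(.496,.0649)"
```

```text
TCP [ 0.585  -0.072   0.0629] yaw -0.9966 along F -3.6 lat F 0.37 Fz -0.98 dist 163.28 T [0.65 0.61 0.06] t 23.95
```

```bash
python3 -m jog '[[0.08,0,0,0,1],[0.06,0,0,0,1],[0,0,0,0,1],[0,0,0,0,1],[0,0,0,0,1],[0,0,0,0,1],[0,0,0,0,1],[0,0,0,0,1],[0,0,0,0,1],[0,0,0,0,1]]' 30 >/dev/null;python3 q.py "(.496,.0649)"
```

```text
TCP [ 0.5858 -0.0732  0.0629] yaw -0.9965 along F -3.04 lat F 0.18 Fz -0.94 dist 164.73 T [ 0.65  0.64 -0.01] t 24.95
```

```bash
python3 -m jog '[[0.08,0,0,0,1],[0.06,0,0,0,1],[0,0,0,0,1],[0,0,0,0,1],[0,0,0,0,1],[0,0,0,0,1],[0,0,0,0,1],[0,0,0,0,1],[0,0,0,0,1],[0,0,0,0,1]]' 30 >/dev/null;python3 q.py "(.496,.0649)"
```

```text
TCP [ 0.586  -0.0735  0.0628] yaw -0.9959 along F -3.67 lat F 0.74 Fz -0.67 dist 165.07 T [ 0.69  0.69 -0.07] t 25.95
```

Stalled again: contact. Hold lightly, then relax.

```bash
python3 -m jog '[[0.03,0,0,0,1],[0.04,0,0,0,1],[0.04,0,0,0,1],[0.04,0,0,0,1],[0.04,0,0,0,1],[0.04,0,0,0,1],[0.04,0,0,0,1],[0.04,0,0,0,1],[0.04,0,0,0,1],[0.04,0,0,0,1]]' 30 >/dev/null;python3 q.py "(.496,.0649)"
```

```text
TCP [ 0.5862 -0.0733  0.0629] yaw -0.9937 along F -6.26 lat F 1.6 Fz 0.89 dist 165.05 T [ 0.9   1.   -0.04] t 26.95
```

```bash
python3 -m jog '[[0,0,0,0,1],[0,0,0,0,1],[0,0,0,0,1],[0,0,0,0,1],[0,0,0,0,1],[0,0,0,0,1],[0,0,0,0,1],[0,0,0,0,1],[0,0,0,0,1],[0,0,0,0,1]]' 30 >/dev/null;python3 q.py "(.496,.0649)"
```

```text
TCP [ 0.586  -0.0734  0.0629] yaw -0.9938 along F -4.58 lat F 1.47 Fz -0.09 dist 165.01 T [ 0.73  0.72 -0.06] t 27.95
```

Both readings held: 156.8 mm on the right diagonal, 165.0 mm on the left. blue_left to far right is therefore longer, by about 8 mm. Release here and rise.

```bash
python3 -m jog '[[0,0,0,0,0.7],[0,0,0,0,0.5],[0,0,0,0,0.5],[0,0,0,0,0.5],[0,0,0,0,0.5],[0,0,0,0,0.5],[0,0,0,0,0.5],[0,0,0,0,0.5],[0,0,0,0,0.5],[0,0,0,0,0.5]]' 30;python3 q.py "(.496,.0649)"
```

```text
time: 28.95
ee_pos: [0.5889, -0.0766, 0.0643]
eef_rot: [0.878, -0.477, -0.017, 0.005]
ft_force: [0.3, -0.1, 0.2]
width: 0.0436
TCP [ 0.5889 -0.0766  0.0643] yaw -0.996 along F 0.23 lat F -0.15 Fz 0.16 dist 169.23 T [ 0.05 -0.02 -0.03] t 28.95
```

```bash
python3 -m jog '[[0,0,-0.3,0,0.5],[0,0,-0.8,0,0.5],[0,0,-1.2,0,0.5],[0,0,-1.5,0,0.5],[0,0,-2,0,0.5],[0,0,-2,0,0.5],[0,0,-2,0,0.5],[0,0,-2,0,0.5],[0,0,-1,0,0.5],[0,0,0,0,0.5]]';python3 q.py "(.496,.0649)"
python3 - <<'E'
from h import *
print(r.read_state()["joint_positions"].round(2)); plan([.35,-.45,.25],-.997,9)
E
```

```text
time: 29.95
ee_pos: [0.5943, -0.0775, 0.2054]
eef_rot: [0.879, -0.477, -0.015, 0.004]
ft_force: [0.5, 0.2, -0.1]
width: 0.0436
TCP [ 0.5943 -0.0775  0.2054] yaw -0.9957 along F 0.09 lat F -0.57 Fz -0.14 dist 173.05 T [ 0.14 -0.02  0.03] t 29.95
[ 0.16  0.3  -0.13  1.5   0.03  1.37 -2.54]
now [ 0.5943 -0.0775  0.2054] yaw -0.9957 F [ 0.5  0.2 -0.1] w 0.0436 t 29.95 tilt [-0.0294  0.0071]
[2.0, 4.53, -0.5, 0.0]
[2.0, 4.53, -0.5, 0.0]
[2.0, 4.53, -0.5, 0.0]
[2.0, 4.53, -0.5, 0.0]
[2.0, 4.53, -0.5, 0.0]
[2.0, 4.53, -0.5, 0.0]
[2.0, 4.53, -0.5, 0.0]
[2.0, 4.53, -0.5, 0.0]
[2.0, 4.53, -0.5, 0.0]
```

```bash
python3 -m jog '[[0.5,1,-0.5,-0.03,0.5],[1.5,3,-0.5,-0.05,0.5],[1.7,4,-0.5,-0.05,0.5],[1.5,4,-0.5,-0.05,0.5],[1.3,4,-0.5,-0.05,0.5],[1,4,0,-0.05,0.5],[1,4,0,-0.05,0.5],[0.8,3,0,-0.03,0.5],[0.3,1,0,0,0.5],[0,0,0,0,0.5]]'
python3 - <<'E'
from h import *
t=snap("top","pics/f.png"); s=snap("side","pics/fs.png")
a=cv2.resize(t["pixels"][140:245,255:380],None,fx=3.1,fy=3.1,interpolation=cv2.INTER_CUBIC);b=cv2.resize(s["pixels"][160:265,240:365],None,fx=3.1,fy=3.1,interpolation=cv2.INTER_CUBIC)
cv2.imwrite("pics/v9.png",np.hstack([a,b])[:,:,::-1])
E
```

```text
time: 30.95
ee_pos: [0.4498, -0.3471, 0.2258]
eef_rot: [0.953, -0.304, -0.02, 0.0]
ft_force: [0.3, 1.0, -0.3]
width: 0.0434
```

View pics/v9.png

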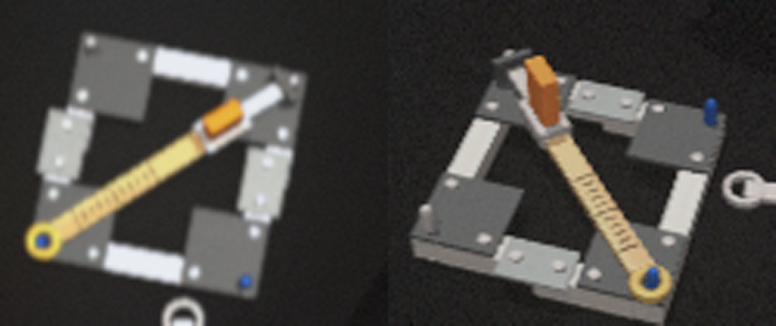

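```bash
python3 - <<'E'
from h import *
t=np.load("pics/f.npy",allow_pickle=True).item();s=np.load("pics/fs.npy",allow_pickle=True).item()
def kn(c,b,f): return wc(c,b,f)
ot=kn(t,(316,168,340,190),lambda P:P[...,0]-P[...,1]-50); os=kn(s,(405-400+400-0,0,0,0),ora) if 0 else wc(s,(400//1-400+405-0-0,0,1,1),ora) if 0 else wc(s,(405-0-0-0-0-0-0-0-0-0-0-0-0-0-120,170,302,208),ora)
k,e=tri(t,ot,s,os); print("knob",k,e)
et=wc(t,(259,208,278,228),yel)
for z in(.032,): 
    p=onz(t,268.3,217.0,z); print("eye~",onz(t,*et,z),"dist to BL cam",np.linalg.norm(k[:2]-[.496,.0649]))
t0=np.load("pics/top0.npy",allow_pickle=True).item()["pixels"].astype(int); d=np.abs(t0-t["pixels"].astype(int)).max(2)
for n,b in(("mug",(140,200,205,245)),("flask",(262,75,300,122)),("wrench",(300,234,325,305))): print(n,(d[b[1]:b[3],b[0]:b[2]]>40).sum())
E
```

```text
knob [ 0.587288   -0.07398629  0.05719296] 0.0007922896692837172
eye~ [0.49888957 0.06000772 0.032     ] dist to BL cam 0.1662013807206616
mug 0
flask 0
wrench 0
```

```bash
python3 -c "
from h import *
print(r.close_job())"
```

```text
the job is handed in; nothing more can be done
None
```

I checked both diagonals with the small wooden slide rule and handed the job in at about 31 s. No verdict was reported.

- **Readings:** I measured each diagonal as the TCP's distance from the blue stud when the jaw touched. Near right to far left was 156.8 mm, and near left to far right was 165.0 mm. The near-left diagonal is therefore longer, by about 8 mm.
- **Touch:** On each diagonal motion stopped at the steel stud. I then held about 6 N along the rule for a second, of which about 4 N is the slide's own friction, and the jaw did not move further.
- **Where the rule is:** It lies across the longer diagonal, let go, with its eye over the near left blue stud and the jaw at the far right stud. The last pictures show this from both cameras. From them the slide reads about 35 mm, good to roughly 2 mm.
- **Mug, jar and wrench:** They show no change between the first and last top pictures.

**Checks that were off:**
- The arm drifted about 4 mm forward when the fingers opened. The reading taken from the pictures afterwards was still within the expected range.
- I had no picture views left to check the jaw's contact close up after release.
- During the first lowering the eye looked about 4 mm off where I expected it, but it still went over the stud.

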